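Shut and latch the bread delivery box

ROBOT

A 6-joint arm with a two-finger parallel gripper is mounted at the origin on a cart in front of the work surface, level with it; the furniture and walls round the work are solid. World frame = base frame: x ahead of the robot, y to its left, z up, the work surface at z = 0. Lengths are in m, angles in rad, forces in N, time in s.
With the tool pointing down it reaches from about 0.3 to 0.85 m from the base axis. Payload 5.4 kg.
Tool frame: the origin (TCP) lies on the centre line of the jaws, within the pads' length; the fingertips stand 8 mm ahead of it and the grasp point (between the pads) lies 11 mm behind it; z points along the fingers, y is the line along which they close (so a half turn about z gives the same grasp; the last joint's range is limited). The gripper opens to 85 mm and grips with 20 to 120 N. Pads are 22 mm wide; open, the fingers measure 114 mm over their backs; the gripper's body (76 mm by 85 mm) begins 54 mm behind the grasp point. The pads swing forward as they close: fully open they stand 13 mm farther back than shut.
Start: joints at [-1.537, 0.158, 1.597, -0, 1.386, -0.21], TCP at [0.139, -0.558, 0.239] pointing down, gripper open.
Joint ranges: [-2.91, 2.91], [-0.94, 2.29], [0.18, 2.7], [-1.29, 4.43], [0.17, 2.64], [-3, 3]. Speed limits (rad/s): [2.57, 2.57, 3.14, 3.14, 3.14, 3.14].

INTERFACE

Orientations are given as a unit quaternion [x, y, z, w].
In Python, from rig import r, cams gives the robot as it stands. Calls block until the motion is done:
- r.movep(position, orientation): joint-space move of the TCP to a pose.
- r.movel(position, ori=None, feed=0.15, f_stop=None): straight line of the TCP; ori=None keeps the orientation; feed is the mean speed in m/s. With f_stop (N) it stops when the force on the tool has changed by that much, and returns True; else False.
- r.move_joints(angles): joint-space move.
- r.set_gripper(opening, newtons=None): opening from 0.0 (shut) to 1.0 (fully open); newtons is the grip in N (None keeps the last); returns when the fingers have stopped.
- r.pause(seconds).
- r.inverse_kinematics(position, orientation): joint angles nearest the present ones, or None.
- cams.capture(name): name is "scene" or "top" or "wrist"; returns the picture (480x640x3 uint8, blue, green, red); there is no depth.
- cams.camera_info(name): a dict with "fx", "fy", "cx", "cy" (pixels), "D" ([k1, k2, p1, p2, k3] as OpenCV has them; the pictures are not rectified), "view" (4x4, takes a point from world to camera coordinates). Camera axes: x right, y down, z forward; pixel columns grow to the right and rows downward; lengths in m; the calibration is good to about 2 mm. A picture is of the moment at which its call begins: read the wrist's pose just before it. camera_info takes no time and is no camera call; for the wrist camera it gives the pose at the moment of the call.
A pose or a line that the arm cannot do raises r.IKError and nothing moves.
- r.close_job(): hands the job in; it is judged then, once.
Readings, each from a call of its own:
- r.current_time(): time.
- r.current_joint_pos(): joint angles.
- r.current_joint_velocities(): joint speeds.
- r.current_tau(): joint torques, N m.
- r.current_tool_pos(): TCP position.
- r.current_tcp_rot(): TCP orientation.
- r.current_wrist_force(): force on the tool from outside, world axes, zero at the start.
- r.current_ft_torque(): the same for the moment, N m.
- r.current_grip_width(): opening from 0.0 (shut) to 1.0 (fully open).
- r.current_gripper_force(): force on a finger pad.
Only numpy, scipy, OpenCV 4.12 (cv2) and the standard library are available. Lean on these libraries where they do the work, as an engineer would, in place of code of your own. Each camera call takes 0.05 s, during which the arm holds its last target. There are 200 camera calls.

TASK

The order is packed: push the open lid of the white bread box down until it is fully shut, without slamming it. Then press the two steel latch levers on the lid's front edge down, one after the other in either order, past the middle of their swing so that each snaps flat against the front of the box. Only push and press: do not lift, tip or drag the box or open the lid wider, keep off the rolls inside, and leave the things around the box where they stand.

Things in the scene. Friction and masses are not known exactly. Their poses are not given: they have to be found in the camera images.
- carrier: white plastic box, loose on rubber feet, 3 to 4 kg: 150 mm deep (x), 297 mm wide (y), rim 110 mm above the worktop with a 7 mm flange outside. Origin: centre of its underside, at worktop height. -x points out of its front (latches and a blank card, turned roughly to the robot), +y to the left as the robot sees it, z up. Things around it are bystanders.
- lid (a joint): dark grey lid hinged along the box's rear rim; 0 = fully shut and level, grows as it opens; starts half open, 0.55 to 0.85. Its stiff hinge stays at any angle: push it all the way down, 1 to 5 N at its front. Plate 10 mm thick, 166 mm deep from the hinge axis, 313 mm wide, underside at the height of the axis; a 4 mm stacking rim on top ends 116 mm from the axis, the strip in front is plain.
- lid_front (a point): point on the lid's top face, in the plain front strip midway between the two levers, 142 mm from the hinge axis; a good place to push. Moves with the lid; its z axis is the outward normal of that face.
- lid_hinge (a point): point on the lid's hinge axis at mid-width: x = 84, y = 0, z = 110 mm in the box's frame. The hinge axis runs along the box's y.
- latch_left (a joint): left (+y) steel lever on the lid's front edge: plate 60 mm wide, 54 mm long, thumb edge 9 mm thick. 0 = open, sticking out forward 16 degrees above the lid's plane; grows when pressed down; 1.85 = shut, straight down along the box front. An over-centre spring drives it from mid-swing (0.92) to the nearer end. If the lid is not shut, its claw hits the rim and it stops short.
- latch_right (a joint): the same lever on the right (-y) side; same values. Either lever needs 5 to 8 N downward at its pad at first, then less. With the lid shut, pressing straight down there until the fingertip is 35 to 40 mm below the pivot takes it well past the middle; let go earlier it springs back up.
- latch_left_pad (a point): point on the left lever's pressing face (on top when open), at mid-width, 30 mm out from its pivot axis; moves with the lever. With the lid shut the pivot axis runs along the box's y at x = -88.5, z = 118 mm in the box's frame; the lever's middle is at y = +85 mm.
- latch_right_pad (a point): the same point on the right lever, whose middle is at y = -85 mm in the box's frame (same pivot axis).
- kaiser_a: round roll, 98x92x66 mm, lying in the left part of the box (origin: centre of its underside)
- grain_roll: oblong seeded roll, 72x117x48 mm, lying in the middle of the box (origin: centre of its underside)
- kaiser_b: round roll, 97x96x61 mm, lying in the right part of the box (origin: centre of its underside)
- honey_jar: honey jar, 71 mm across, 110 mm high, standing beside the box on its right, a bystander (origin: centre of its underside)
- sugar_shaker: small glass shaker, 44 mm across, 90 mm high, standing beside the box on its left, a bystander (origin: centre of its underside)
- pretzel: pretzel lying on the worktop to the right behind the box, 122x119x45 mm, a bystander (origin: centre of its underside)
- timer: red kitchen timer, 62x70x70 mm, on the dark desk to the left of the box, a bystander (origin: centre of its underside)
- mug: white mug, 92 mm across, 95 mm high, on the dark desk to the left behind the box, a bystander (origin: centre of its underside)
Mind the look-alikes: they are no part of the job. What is shaped like the grain_roll but green is not meant. What is shaped like the kaiser_a but orange is not meant.

How it is judged:
By the outcome, as a careful person would: the job done as asked, in the order asked, and still so for the second after the job is handed in, with the robot touching nothing.
It also fails if it takes over 48 s, if anything falls off the work surface, if the arm or the gripper's body presses on something with over 40 N, if the wrist force passes 120 N, or if a joint passes its speed limit or range.

## Working session

There is one attempt and no reset: what is moved stays moved. The work goes in short steps, each a Python script; the robot and the scene stay as the last script left them, time stands still between calls to the robot, and variables do not carry over. Pictures are saved under pics/ and viewed, at most 10 in all, crops included, and the job is handed in when it is done.

```bash
mkdir -p pics; ls; python3 - <<'E'
from rig import r,cams
import cv2,numpy as np
for n in("scene","top"):
    cv2.imwrite(f"pics/{n}0.png",cams.capture(n))
    i=cams.camera_info(n);print(n,i["fx"],i["fy"],i["cx"],i["cy"],i["D"]);print(np.round(i["view"],3), (-i["view"][:3,:3].T@i["view"][:3,3]).round(3))
print(r.current_tcp_rot(),r.current_time())
E
```

```text
pics
scene 596.758053851872 596.758053851872 314.78487286377305 249.17161152747153 [-0.11175311  0.          0.          0.          0.        ]
[[-5.340e-01 -8.460e-01 -1.000e-03  6.100e-02]
 [-5.840e-01  3.700e-01 -7.220e-01  4.840e-01]
 [ 6.110e-01 -3.850e-01 -6.910e-01  1.009e+00]
 [ 0.000e+00  0.000e+00  0.000e+00  1.000e+00]] [-0.302  0.26   1.047]
top 474.0021883232071 474.0021883232071 321.403565144622 231.88971822240268 [0.03208132 0.         0.         0.         0.        ]
[[-0.26  -0.965  0.014 -0.098]
 [-0.845  0.221 -0.488  0.557]
 [ 0.468 -0.139 -0.873  1.111]
 [ 0.     0.     0.     1.   ]] [-0.075 -0.063  1.242]
[ 9.92581835e-01  1.21575476e-01  8.32975755e-05 -8.35721730e-04] 0.1
```

View pics/scene0.png

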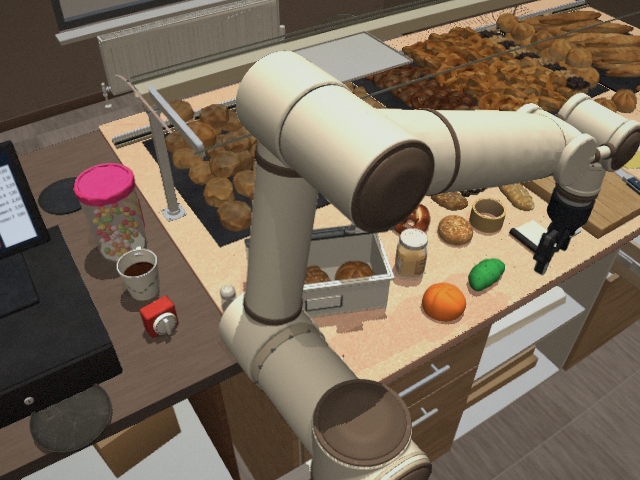

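View pics/top0.png

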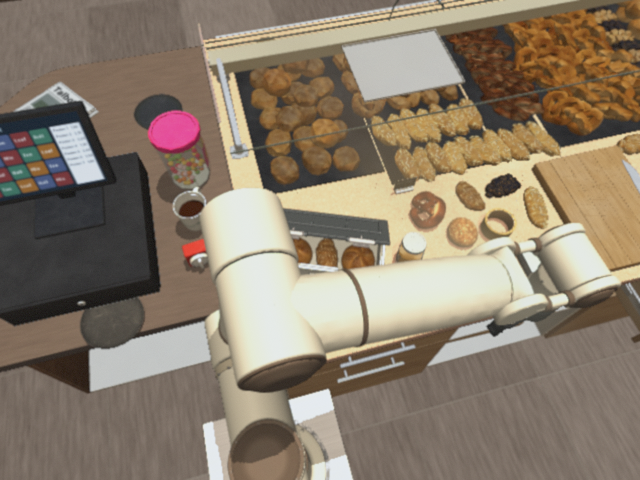

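Scene view: the box's front-right rim corner is at about (390,275), front-right foot about (388,310), and the left part is hidden by the arm. Top view: lid from (285,212) to (388,243), jar at (411,247).

```bash
cat > h.py <<'E'
import numpy as np,cv2
from rig import r,cams
def ray(n,uv,info=None):
    i=info or cams.camera_info(n);K=np.array([[i["fx"],0,i["cx"]],[0,i["fy"],i["cy"]],[0,0,1.]])
    p=cv2.undistortPoints(np.array(uv,float).reshape(-1,1,2),K,np.array(i["D"],float)).reshape(-1,2)
    V=np.array(i["view"]);R=V[:3,:3];c=-R.T@V[:3,3]
    return c,np.c_[p,np.ones(len(p))]@R
def plane(n,uv,z,info=None):
    c,d=ray(n,uv,info);return c+d*((z-c[2])/d[:,2:])
def proj(n,P,info=None):
    i=info or cams.camera_info(n);K=np.array([[i["fx"],0,i["cx"]],[0,i["fy"],i["cy"]],[0,0,1.]]);V=np.array(i["view"])
    return cv2.projectPoints(np.array(P,float).reshape(-1,1,3),cv2.Rodrigues(V[:3,:3])[0],V[:3,3],K,np.array(i["D"],float))[0].reshape(-1,2)
E
python3 - <<'E'
from h import *
print(plane("scene",[(390,275),(314,316)],.11).round(3),plane("scene",[(388,310)],0).round(3),plane("top",[(388,243)],.2).round(3))
i=cams.camera_info("wrist");V=i["view"];print(i["fx"],(-V[:3,:3].T@V[:3,3]).round(3),V[:3,:3].round(2))
E
```

```text
[[ 0.371 -0.356  0.11 ]
 [ 0.361 -0.155  0.11 ]] [[ 0.363 -0.357  0.   ]] [[ 0.411 -0.381  0.2  ]]
384.72133531963755 [ 0.211 -0.539  0.374] [[ 0.24 -0.97 -0.  ]
 [-0.93 -0.23  0.29]
 [-0.29 -0.07 -0.96]]
```

```bash
python3 - <<'E'
from h import *
r.movep([0.36,-0.2,0.42],[1,0,0,0])
for n in("scene","top","wrist"):
    cv2.imwrite(f"pics/{n}1.png",cams.capture(n))
import json
i=cams.camera_info("wrist");json.dump({k:np.array(v).tolist() for k,v in i.items()},open("w1.json","w"))
print(r.current_time())
a=cv2.imread("pics/scene1.png")[150:350,200:440];cv2.imwrite("pics/s1c.png",cv2.resize(a,None,fx=3,fy=3))
E
```

```text
1.925
```

View pics/wrist1.png

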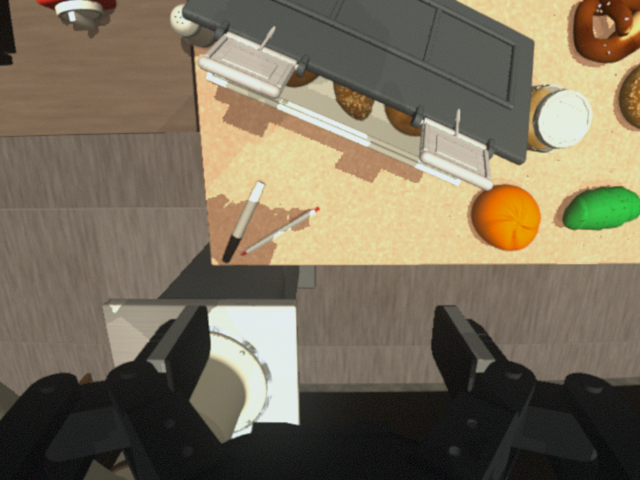

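View pics/s1c.png

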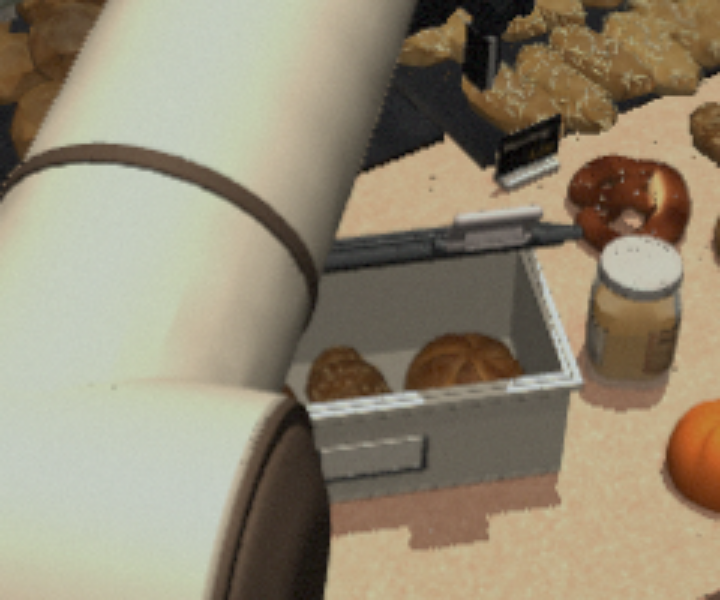

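The wrist view shows the lid with both levers (left at ~(250,68), right at ~(455,152)) and the front rim line from ~(207,80) to ~(460,184). Scene shows the right front rim corner at about (393,278). I'll zoom in on the rim for corner pixels.

```bash
python3 - <<'E'
from h import *
a=cv2.imread("pics/wrist1.png")[0:200,170:350];b=cv2.imread("pics/wrist1.png")[0:200,370:550]
cv2.imwrite("pics/w1c.png",np.hstack([cv2.resize(x,(396,440),interpolation=cv2.INTER_CUBIC) for x in(a,b)]))
E
```

```text
(no output)
```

View pics/w1c.png

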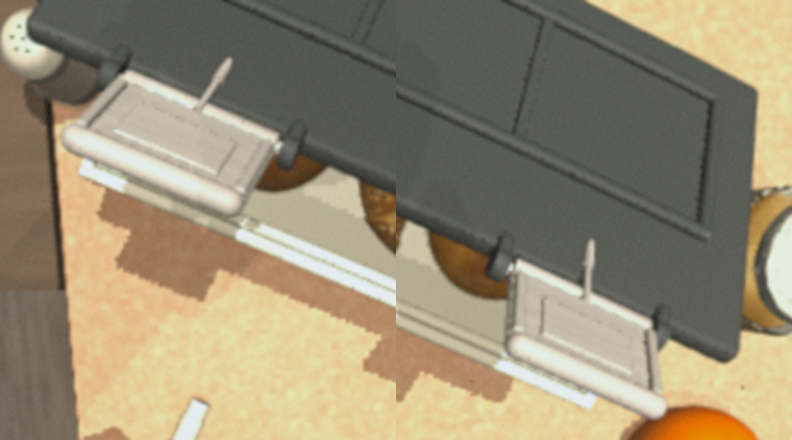

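The zoom gives rim corners at (206.4,80.9) and (460,184), and lid front corners at (183.6,14) and (524,163.5). Next I compute the box pose.

```bash
cat >> h.py <<'E'
import json
I=json.load(open("w1.json"))
F=plane("wrist",[(206.4,80.9),(460,184)],.109,I)
v=F[0]-F[1];yaw=np.arctan2(-v[0],v[1])
Rb=np.array([[np.cos(yaw),-np.sin(yaw),0],[np.sin(yaw),np.cos(yaw),0],[0,0,1]])
org=F.mean(0)*[1,1,0]-Rb@[-.082,0,0]
W=lambda p:org+Rb@np.array(p,float)
B=lambda p:Rb.T@(np.array(p,float)-org)
E
python3 - <<'E'
from h import *
print("width",np.linalg.norm(v),"yaw",yaw,"org",org.round(4))
print("scene corner chk",proj("scene",[W([-.082,-.1555,.11]),W([.082,-.1555,.11])]).round(1),"seen 392.7,277.7 / ~(376,233)")
c,d=ray("wrist",[(183.6,14),(524,163.5)],I);c=B(c);d=d@Rb
P=[c+q*(s-c[1])/q[1] for q,s in zip(d,(.1565,-.1565))];print(P)
for p in P:
    # bottom or top front edge of lid: angle from the hinge
    x=.084-p[0];z=p[2]-.11;print("r",np.hypot(x,z),"ang",np.arctan2(z,x))
# by the lid's radius: intersect each ray with cylinder of front top edge radius, corner y free
for q in d:
    R=np.hypot(.166,.010);o=np.array([c[0]-.084,c[2]-.11]);e=q[[0,2]]
    t=np.roots([e@e,2*o@e,o@o-R*R]);print(t,[ (c+k*q).round(4) for k in t if np.isreal(k)])
E
```

```text
width 0.30978055303703084 yaw -0.3746937135404042 org [ 0.496  -0.2492  0.    ]
scene corner chk [[395.1 275.8]
 [375.5 226.6]] seen 392.7,277.7 / ~(376,233)
[array([-0.03787798,  0.1565    ,  0.2149602 ]), array([-0.04260117, -0.1565    ,  0.21779647])]
r 0.16084429325973684 ang 0.7109551324703282
r 0.16627668393828737 ang 0.7053439638575485
[0.51301052 0.29362328] [array([-0.0113,  0.2511, -0.0263]), array([-0.0387,  0.1536,  0.2223])]
[0.56696547 0.33233853] [array([-0.0195, -0.2833, -0.0201]), array([-0.0426, -0.1565,  0.2178])]
```

```bash
cat >> h.py <<'E'
from scipy.spatial.transform import Rotation as Ro
Q=(Ro.from_euler('z',yaw)*Ro.from_quat([1,0,0,0])).as_quat()
def lidtip(t,rad=.141,h=.010,half=.011): # box-frame fingertip centre whose front edge rests on the lid top
    return np.array([.084-rad*np.cos(t)+h*np.sin(t)+half,0,.11+rad*np.sin(t)+h*np.cos(t)])
tip=lambda p:W(p)+[0,0,.008]  # TCP for a fingertip point
E
python3 - <<'E'
from h import *
r.set_gripper(0)
p=lidtip(.68);r.movep(tip(p+[0,0,.05]),Q)
f0=r.current_wrist_force()
s=r.movel(tip(p-[0,0,.03]),feed=.04,f_stop=1.5)
t=r.current_tool_pos();print(s,"tip box",B(t)-[0,0,.008],"pred",p,np.array(r.current_wrist_force())-f0,r.current_time())
cv2.imwrite("pics/w2.png",cams.capture("wrist"))
E
```

```text
True tip box [-9.15579433e-03  9.66210724e-05  1.79985592e-01] pred [-0.00834982  0.          0.20643554] [-0.06839999 -1.39777149  0.40118262] 5.225
```

View pics/w2.png

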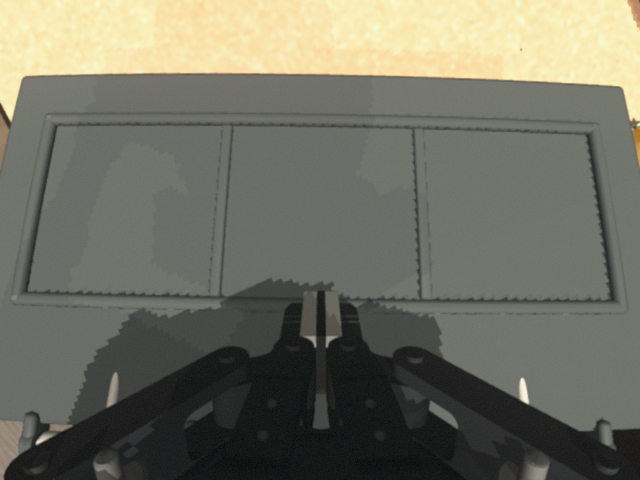

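The tip is on the plain strip just in front of the stacking rim (rim front edge from (12,300) to (622,310)), centred. I check the lid angle from that edge.

```bash
python3 - <<'E'
from h import *
c,d=ray("wrist",[(12,300),(622,310),(320,305)]);c=B(c);d=d@Rb
for q in d:
    R=np.hypot(.116,.014);o=np.array([c[0]-.084,c[2]-.11]);e=q[[0,2]]
    t=np.roots([e@e,2*o@e,o@o-R*R])
    for k in t:
        if np.isreal(k): p=c+k.real*q;print(p.round(4),np.arctan2(p[2]-.11,.084-p[0])-np.arctan2(.014,.116))
print(r.current_wrist_force(),B(r.current_tool_pos()))
E
```

```text
[-0.0303  0.1759  0.1343] 0.08935477898422599
[-0.0032  0.1262  0.1878] 0.6083409102706013
[-0.0294  0.0007  0.1383] 0.12472500622195058
[-0.0052  0.0006  0.1855] 0.5824883229258216
[0.04484784 0.33383041 0.64769986] [-9.12618445e-03  9.33018447e-05  1.88018631e-01]
```

```bash
python3 - <<'E'
from h import *
z0=B(r.current_tool_pos())[2]-.008
ths=[t for t in np.arange(.6,.0,-.1) if lidtip(t)[2]<z0]
for t in ths:
    r.movel(tip(lidtip(t)),feed=.04);print(round(t,2),np.round(r.current_wrist_force(),2))
s=r.movel(tip(lidtip(0)-[0,0,.012]),feed=.025,f_stop=12)
print(s,B(r.current_tool_pos())-[0,0,.008],np.round(r.current_wrist_force(),2),r.current_time())
cv2.imwrite("pics/t3.png",cams.capture("wrist"))
E
```

```text
0.4 [-0.01 -0.4  -1.03]
0.3 [-0.77  0.12  0.14]
0.2 [ 0.54 -0.07 -0.11]
0.1 [-0.1   0.07  0.27]
True [-4.51002576e-02 -6.80144129e-05  1.19941401e-01] [-1.22  1.11  5.59] 8.15
```

```bash
python3 - <<'E'
from h import *
p=lidtip(0)
s=r.movel(tip(p-[0,0,.006]),feed=.01,f_stop=12);print(s,B(r.current_tool_pos())-[0,0,.008],np.round(r.current_wrist_force(),2))
r.movel(tip(p+[0,0,.03]),feed=.1)
r.movep(tip([-.12,0,.28]),Q)
cv2.imwrite("pics/w4.png",cams.capture("wrist"))
i=cams.camera_info("wrist");json.dump({k:np.array(v).tolist() for k,v in i.items()},open("w4.json","w"))
print(proj("wrist",[W([-.1185,.085,.126]),W([-.1185,-.085,.126]),W([-.082,.1565,.12]),W([-.082,-.1565,.12]),W([.084,-.1565,.12])],i).round(),r.current_time())
E
```

```text
True [-4.50838415e-02 -7.85060967e-05  1.19999075e-01] [-0.36  0.09  4.38]
[[214. 215.]
 [429. 215.]
 [123. 168.]
 [520. 169.]
 [547. -69.]] 9.6417
```

View pics/w4.png

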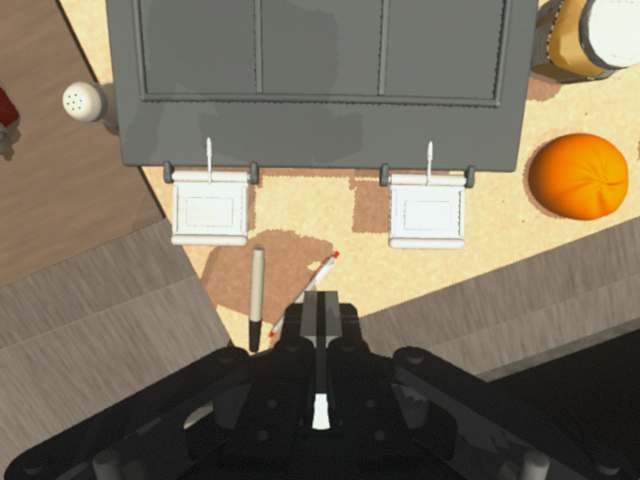

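The lid is shut and level. The open lever pads are at (209,212) and (427,213), within 5 px of where I predicted them. Now I press both levers.

```bash
python3 - <<'E'
from h import *
for y in(.087,-.084):
    r.movep(tip([-.1185,y,.165]),Q)
    z=.130
    r.movel(tip([-.1185,y,.13]),feed=.1)
    for z in (.115,.1,.09,.078):
        s=r.movel(tip([-.1185,y,z]),feed=.05,f_stop=30);print(y,z,s,np.round(r.current_wrist_force(),1))
    r.pause(.2)
    r.movel(tip([-.122,y,.165]),feed=.12)
r.movep(tip([-.12,0,.28]),Q)
cv2.imwrite("pics/w5.png",cams.capture("wrist"));print(r.current_time())
E
```

```text
0.087 0.115 False [-2.4 -1.5  4.7]
0.087 0.1 False [ 0.4 -0.4  0.7]
0.087 0.09 False [-0.9 -1.1  0.4]
0.087 0.078 False [-0.7  0.2 -0.2]
-0.084 0.115 False [-1.3  1.2  4.2]
-0.084 0.1 False [0.2 0.1 0.3]
-0.084 0.09 False [1.4 0.2 0.3]
-0.084 0.078 False [-0.7 -0.4 -0.2]
18.1
```

View pics/w5.png

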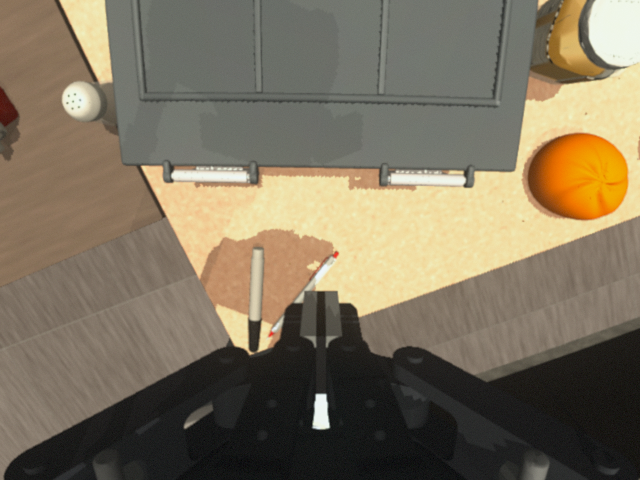

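Both levers now hang flat against the box front, at (210,177) and (427,180). The lid is shut, and the box and the things in view around it haven't moved.

```bash
python3 -c "
from rig import r
print(r.close_job())"
```

```text
the job is handed in; nothing more can be done
None
```

The job is handed in at about 18 s: the lid is fully shut, both latches are snapped flat against the front, and the last wrist picture shows the box and the things in view unmoved.

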